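# Push a sample carrier over the lip and through the dust flap of a bench tester

## Robot

A 6-joint arm with a two-finger parallel gripper is mounted at the origin on the work surface. World frame = base frame: x ahead of the robot, y to its left, z up, the work surface at z = 0. Lengths are in m, angles in rad, forces in N, time in s.
With the tool pointing down it reaches from about 0.3 to 0.775 m from the base axis. Payload 14.6 kg.
Tool frame: the origin (TCP) lies midway between the tips of the shut fingers; the grasp point (between the pads) lies 19 mm behind it (ctrl.pinch_z is the distance from the TCP to the grasp point, in m); z points along the fingers, y is the line along which they close (so a half turn about z gives the same grasp; the last joint's range is limited). The gripper opens to 94 mm and grips with 3 to 60 N. Pads are 16 mm wide; open, the fingers measure 119 mm over their backs; the gripper's body (75 mm by 177 mm) begins 78 mm behind the grasp point.
Start: joints at [-1.376, 0.3, 1.521, -0, 1.321, -0.067], TCP at [0.142, -0.531, 0.205] pointing down, gripper open.
Joint ranges: [-3.03, 3.03], [-0.79, 2.21], [0.23, 2.52], [-1.04, 4.18], [0, 3.07], [-2.55, 2.55]. Speed limits (rad/s): [2.22, 2.22, 2.57, 3.14, 3.14, 3.14].

## Interface

Orientations are given as [roll, pitch, yaw] about the fixed x, y, z axes, in that order (R = Rz(yaw) Ry(pitch) Rx(roll)).
In Python, from station import ctrl gives the robot as it stands.
- The arm moves only by the tool jog_arm, never from a script. Its argument "motion" is a list of rows, each a list of 7 numbers: the shift along the tool's x, y, z in m, then the turn, a rotation vector about the tool's x, y, z in rad, then the opening, from -1 (shut) to 1 (fully open). In form: [[tx, ty, tz, rx, ry, rz, gripper], ...]. A call has 1 to 5 rows; each row shifts and turns the commanded pose from where the row before left it, along the tool's axes as they then stand; what a row does not reach is not made up. A row lasts 1/10 s, in which the tool goes at most 50 mm and 8.59 degrees, less where a joint would pass 70% of its speed; a pose out of reach is approached as far as the arm can. A call is refused whole if a number of a shift passes 0.05 or a number of a turn 0.15, either way. A call with a gripper value outside its range is refused whole. The fingers move at their own pace and stop on an object; "squeeze" is the grip in N (left out, the last holds). Time passes only in rows, so rows that do not move let the fingers close. It gives the time, the measured TCP pose, the force, the opening and the grip force at its end, in the units of the state.
- ctrl.get_obs(): the state, without advancing time (a new reading comes with each control period).
- ctrl.camera(name): name is "scene" or "side" or "wrist"; returns the picture (400x640x3 uint8, red, green, blue); there is no depth.
- ctrl.camera_model(name): a dict with "intrinsics" (3x3 intrinsics, pixels), "rvec" (rotation vector, rad) and "tvec" (3), from world to camera coordinates, as OpenCV has them. Camera axes: x right, y down, z forward; pixel columns grow to the right and rows downward; lengths in m; the calibration is good to about 2 mm. A picture is of the moment at which its call begins: read the wrist's pose just before it. camera_model takes no time and is no camera call; for the wrist camera it gives the pose at the moment of the call.
- ctrl.hand_in(): hands the job in; it is judged then, once.
The state is a dict: "time_s": time; "qpos": joint angles; "joint_vel": joint speeds; "tau": joint torques, N m; "ee_pos": TCP position; "eef_rot": TCP orientation; "force": force on the tool from outside, world axes, zero at the start; "moment": the same for the moment, N m; "grip_width": finger opening in m; "grip_force": force on a finger pad.
Only numpy, scipy, OpenCV 4.12 (cv2) and the standard library are available. Lean on these libraries where they do the work, as an engineer would, in place of code of your own. Each camera call takes 0.05 s, during which the arm holds its last target. There are 200 camera calls.

## Task

Load the blue sample carrier into the bench tester: set it on the loading deck, get its nose over the yellow lip and push it in through the red dust flap until it drops flat into the pocket and sits fully home against the orange end stop, so that the flap falls shut above it. Push gently, without ramming the end stop, and leave the red carrier, the steel tube and the clay cup where they stand.

Things in the scene. Friction and masses are not known exactly. Their poses are not given: they have to be found in the camera images.
- tester: Bench tester, fixed; place and yaw differ each time. Origin: bench level, centre line of the loading channel, far (inner) face of the yellow lip. x = loading direction (into the tester), y left, z up. All mm figures here are in this frame. Grey base x -130 to 100, y -60 to 60. Teal housing x 100 to 280, y -100 to 100, 100 high, with a fixed steel tube on it up to z 145.
- deck_mid (a point): Middle of the flat aluminium loading deck's top: tester x -68, y 0, z 22 mm. Deck x -130 to -6, y -60 to 60, empty, no side walls.
- lip_mid (a point): Middle of the top of the yellow lip across the deck's far end: tester x -3, y 0, z 26 mm. Lip x -6 to 0, both faces upright: a 4 mm step up from the deck, a 10 mm drop to the pocket floor beyond. A fingertip pressing on the tail can by friction hold it down and jam it; once its middle is over 12 mm past the lip a carrier let go tips nose-down into the pocket by itself, and can then be pushed on.
- pocket_mid (a point): Where a carrier's origin lies when fully home: on the pocket floor, tester x 50, y 0, z 16 mm, axes parallel to the tester's. Pocket x 0 to 92, y -28 to 28 (8 mm longer and 6 mm wider than a carrier), floor z 16; a seated carrier's top (z 31) stands 5 mm above the lip, so it can still be pushed from behind over the lip.
- mouth_mid (a point): Middle of the channel between the dark side cheeks at tester x 18, y 0, z 46 mm (cheek tops). Cheeks are 56 mm apart, 12 thick, from x -6 on, open above as far as x 18; beyond it a clear roof, z 74 to 80. At their near ends 45-degree flared lead-ins widen the channel out to x -16, y +-38 (outermost corners x -12, y +-42), z 22 to 46.
- dust_flap (a joint): Red dust flap, 51 mm wide, hung from a hinge at tester x 24, z 72 mm; its round lower edge hangs at z 33.5. Rad: 0 = hanging shut, grows as the lower edge is pushed inward (stop 1.3). Weight and a light spring shut it (under 1 N at the edge). A carrier resting on the lip holds it open; one that has dropped into the pocket lies below it and lets it shut.
- blue_carrier: Blue sample carrier with a round steel sample let into its top: a solid plate 84 x 50 x 15 mm, about 0.2 kg, either end may go first. Loose, lying flat on the bench. Origin: centre of its underside; x along its 84 mm length, y along its 50 mm width, z up.
- red_carrier: Red sample carrier of the same size and make, loose on the bench, origin and axes likewise. To be left alone.
- steel_tube: Upright open steel specimen tube, 54 mm diameter, 110 mm high, loose on the bench; origin at the centre of its underside. To be left alone.
- clay_cup: Terracotta cup, 72 mm across its rim, 90 mm high, loose on the bench; origin at the centre of its underside. To be left alone.
- end_stop: Orange end stop at the far end of the pocket, fixed in the tester. Origin: underside centre, 4 mm behind its near face. Must not be hit with more than 30 N.
Things that resemble listed ones, but are neither listed nor needed, are in the scene too. There is more than one size of the blue_carrier; the job needs the middle-sized.

How it is judged:
On the way:
1. the blue carrier lies across the lip and holds the dust flap open (value of joint dust_flap above 0.2 rad and x of blue_carrier in the frame of tester above -0.022 m and z of blue_carrier in the frame of tester above 0.019 m), for 0.1 s.
At the end, for the whole second after the job is handed in: The blue carrier lies flat on the pocket floor (within 2 mm in height, 0.04 rad), within 2 mm of the end stop, between the cheeks, at rest, and the dust flap hangs shut (below 0.06 rad) (x of blue_carrier in the frame of pocket_mid between -0.002 and 0.002 m and y of blue_carrier in the frame of pocket_mid between -0.005 and 0.005 m and z of blue_carrier in the frame of pocket_mid below 0.002 m and angle between blue_carrier's own z axis and vertical below 0.04 rad and value of joint dust_flap below 0.06 rad and linear speed of blue_carrier below 0.01 m/s); the robot touches nothing.
It fails at once if the carrier or the robot hits the end stop with more than 30 N (contact force between anything else and end_stop above 30 N).
It fails at once if the red carrier is moved more than 20 mm or tipped (distance of red_carrier from where it was at the start of the episode above 0.02 m or angle between red_carrier's own z axis and vertical above 0.3 rad).
It fails at once if the steel tube is moved more than 20 mm or tipped (distance of steel_tube from where it was at the start of the episode above 0.02 m or angle between steel_tube's own z axis and vertical above 0.3 rad).
It fails at once if the clay cup is moved more than 20 mm or tipped (distance of clay_cup from where it was at the start of the episode above 0.02 m or angle between clay_cup's own z axis and vertical above 0.3 rad).
It also fails if it takes over 54 s, if anything falls off the work surface, if the arm or the gripper's body presses on something with over 40 N, if the wrist force passes 120 N, or if a joint passes its speed limit or range.

## Working session

There is one attempt and no reset: what is moved stays moved. The work goes in short steps, Python scripts to look and compute and a tool call to move; the robot and the scene stay as the last step left them, time stands still between calls to the robot, and variables do not carry over. Pictures are saved under pics/ and viewed, at most 10 in all, crops included, and the job is handed in when it is done.

Besides the shell and the picture viewer there is one more tool, called after "Emit:" as name(argument=value, ...), one argument or row to a line, values as JSON. jog_arm: Moves the arm, as the interface text tells. Its arguments: {"type":"object","properties":{"motion":{"type":"array"},"squeeze":{"type":"number"}},"required":["motion"]}

```bash
mkdir -p pics; ls; python3 - <<'E'
from station import ctrl
import cv2, numpy as np
ims=[]
for n in ("scene","side"):
    im=ctrl.camera(n); np.save(f"pics/{n}0.npy",im); cv2.imwrite(f"pics/{n}0.png",im[:,:,::-1])
    m=ctrl.camera_model(n); print(n,m)
o=ctrl.get_obs(); print(o)
E
```

```text
pics
scene {'intrinsics': array([[458.11411926,   0.        , 327.37651341],
       [  0.        , 458.11411926, 202.63111055],
       [  0.        ,   0.        ,   1.        ]]), 'rvec': array([ 1.88044327,  1.47322706, -0.66917571]), 'tvec': array([-0.13306791, -0.25060993,  1.7407669 ])}
side {'intrinsics': array([[442.33802691,   0.        , 325.6926927 ],
       [  0.        , 442.33802691, 203.10477963],
       [  0.        ,   0.        ,   1.        ]]), 'rvec': array([ 0.87607316, -2.48879007,  1.16329114]), 'tvec': array([0.39427496, 0.25304565, 1.14781481])}
{'time_s': 0.1, 'qpos': array([-1.37559159e+00,  3.00413802e-01,  1.52150802e+00, -8.71969023e-06,
        1.32073757e+00, -6.65829232e-02]), 'joint_vel': array([-3.82555344e-04, -1.03453889e-03, -4.21020483e-03,  2.79034404e-03,
       -2.06871560e-03, -2.77713976e-05]), 'tau': array([-6.61714912e-04, -5.32646334e+01, -3.53284371e+01,  7.09119765e-02,
        2.34872400e-02, -5.99852046e-05]), 'ee_pos': array([ 0.14230126, -0.53102205,  0.20494868]), 'eef_rot': array([-3.14052772e+00, -6.25464757e-05,  2.61789789e-01]), 'force': array([0.48375791, 0.48183684, 0.49686171]), 'moment': array([ 0.00250699,  0.05933791, -0.05375964]), 'grip_force': 0.0, 'grip_width': 0.09373934499810566}
```

View pics/scene0.png

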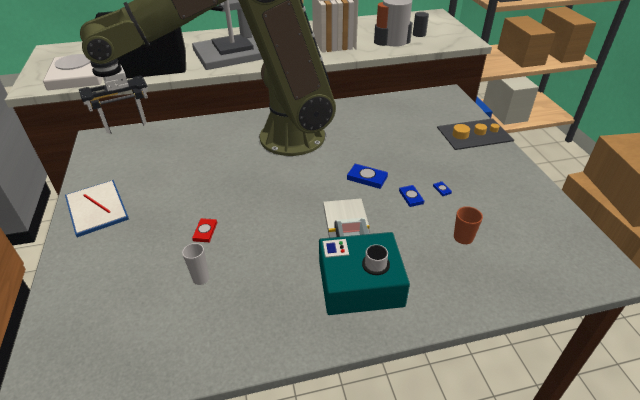

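View pics/side0.png

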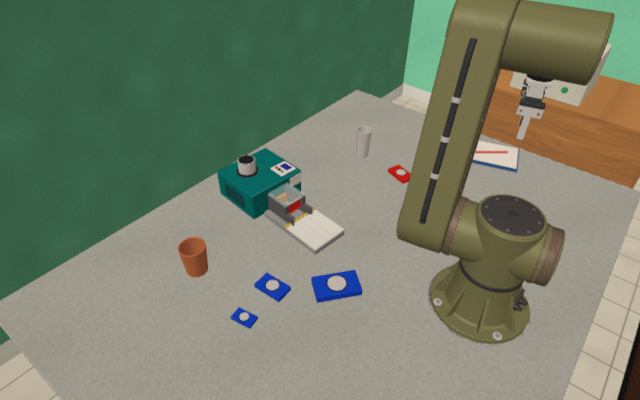

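The scene view shows the blue carriers at (367,176) large, (411,196) middle and (442,188) small, with the deck at (347,215) and the tester housing behind it. In the side view the middle carrier is at (272,287) and the deck at (310,225). The red carrier, tube and cup stand well clear. Next I'll take coarse positions from the two views.

```bash
cat > h.py <<'E'
import cv2, numpy as np
from station import ctrl
def cam(n):
    m=ctrl.camera_model(n); R=cv2.Rodrigues(np.array(m['rvec'],float))[0]
    return m['intrinsics'],R,np.array(m['tvec'],float)
def ray(c,p):
    K,R,t=c; d=R.T@np.linalg.solve(K,[p[0],p[1],1.]); return -R.T@t,d/np.linalg.norm(d)
def onplane(c,p,z):
    o,d=ray(c,p); return o+d*(z-o[2])/d[2]
def proj(c,P):
    K,R,t=c; q=K@(R@np.asarray(P,float)+t); return q[:2]/q[2]
def tri(c1,p1,c2,p2):
    o1,d1=ray(c1,p1);o2,d2=ray(c2,p2)
    s=np.linalg.lstsq(np.c_[d1,-d2],o2-o1,rcond=None)[0]
    a,b=o1+s[0]*d1,o2+s[1]*d2
    return (a+b)/2,np.linalg.norm(a-b)
def blobs(mask,amin):
    cs,_=cv2.findContours(mask.astype(np.uint8),cv2.RETR_EXTERNAL,cv2.CHAIN_APPROX_NONE)
    return sorted([c for c in cs if cv2.contourArea(c)>amin],key=cv2.contourArea,reverse=True)
def hsv(im): return cv2.cvtColor(im,cv2.COLOR_RGB2HSV).astype(int)
def blue(im): h=hsv(im); return (h[...,0]>108)&(h[...,0]<128)&(h[...,1]>170)&(h[...,2]>60)
E
python3 - <<'E'
from h import *
C={}
for n in("scene","side"):
    im=np.load(f"pics/{n}0.npy"); c=cam(n); C[n]=c
    for b in blobs(blue(im),40):
        m=cv2.minAreaRect(b)
        print(n,"blue",np.round(m[0]),np.round(m[1]),cv2.contourArea(b),np.round(onplane(c,m[0],.0075),3))
    h=hsv(im); w=(h[...,1]<45)&(h[...,2]>165)
    for b in blobs(w,150):
        m=cv2.minAreaRect(b); print(n,"white",np.round(m[0]),np.round(cv2.boxPoints(m)).tolist(),np.round(onplane(c,m[0],.022),3))
E
```

```text
scene blue [367. 175.] [38. 17.] 562.5 [0.305 0.199 0.007]
scene blue [411. 195.] [25. 15.] 286.0 [0.44  0.305 0.007]
scene blue [442. 188.] [18.  9.] 125.0 [0.431 0.416 0.007]
scene blue [483. 107.] [21.  5.] 78.0 [-0.02   0.805  0.007]
scene blue [331. 248.] [8. 8.] 50.0 [ 0.601 -0.     0.007]
scene white [403.  33.] [[316.0, 21.0], [485.0, 2.0], [490.0, 46.0], [321.0, 65.0]] [-0.812  0.753  0.022]
scene white [48. 69.] [[-0.0, 49.0], [90.0, 39.0], [96.0, 89.0], [5.0, 99.0]] [-0.802 -1.007  0.022]
scene white [550. 147.] [[507.0, 135.0], [538.0, 105.0], [593.0, 160.0], [562.0, 190.0]] [0.324 0.88  0.022]
scene white [ 95. 205.] [[64.0, 195.0], [113.0, 179.0], [125.0, 216.0], [76.0, 232.0]] [ 0.265 -0.668  0.022]
scene white [503. 369.] [[472.0, 354.0], [508.0, 335.0], [534.0, 384.0], [498.0, 403.0]] [1.056 0.275 0.022]
scene white [461. 380.] [[431.0, 365.0], [470.0, 347.0], [491.0, 395.0], [452.0, 413.0]] [1.056 0.174 0.022]
scene white [201.  54.] [[140.0, 37.0], [258.0, 24.0], [263.0, 71.0], [145.0, 84.0]] [-0.805 -0.305  0.022]
scene white [416. 387.] [[388.0, 374.0], [435.0, 3
[... 3029 characters left out ...]
0, 229.0], [306.0, 256.0]] [0.481 0.077 0.022]
side white [555.  91.] [[524.0, 95.0], [528.0, 75.0], [586.0, 86.0], [582.0, 106.0]] [ 0.211 -1.344  0.022]
side white [496. 153.] [[473.0, 159.0], [477.0, 138.0], [520.0, 147.0], [515.0, 168.0]] [ 0.22  -0.662  0.022]
side white [412.  98.] [[391.0, 103.0], [398.0, 81.0], [432.0, 93.0], [424.0, 114.0]] [ 0.683 -0.843  0.022]
side white [527. 124.] [[512.0, 137.0], [518.0, 106.0], [542.0, 110.0], [536.0, 141.0]] [ 0.207 -0.956  0.022]
side white [336. 282.] [[328.0, 276.0], [345.0, 276.0], [345.0, 289.0], [328.0, 289.0]] [0.31  0.199 0.022]
side white [518.  80.] [[510.0, 86.0], [513.0, 71.0], [526.0, 74.0], [522.0, 89.0]] [ 0.386 -1.344  0.022]
```

```bash
cat >> h.py <<'E'
from scipy.spatial.transform import Rotation as Ro
def go(p,yaw,n=None,lift=0):
    """total shift in current tool axes (turn listed apart) to a world TCP target with the tool down"""
    o=ctrl.get_obs(); R=Ro.from_euler('xyz',o['eef_rot'])
    d=R.inv().apply(np.array(p)-o['ee_pos']); T=Ro.from_euler('xyz',[np.pi,0,yaw])
    r=(R.inv()*T).as_rotvec()
    print("t",o['time_s'],"shift",np.round(d,4),"turn",np.round(r,4))
E
python3 - <<'E'
from h import *
c=cam("wrist"); o=ctrl.get_obs()
R=Ro.from_euler('xyz',o['eef_rot']).as_matrix()
print(c[0][0,0],"cam in tool",R.T@(-c[1].T@c[2]-o['ee_pos']),"axes in tool\n",np.round(R.T@c[1].T,2))
s=cam("scene")
print([np.round(onplane(s,p,.022),3)[:2].tolist() for p in [[324,201],[366,197],[368,224],[326,228]]])
d=cam("side")
print([np.round(onplane(d,p,.022),3)[:2].tolist() for p in [[286,228],[324,201],[344,229],[306,256]]])
go([0.40,0.12,0.30],0.0)
E
```

```text
289.744633128962 cam in tool [ 7.11859189e-02 -6.03232415e-05 -1.79857619e-01] axes in tool
 [[ 0.   -0.97 -0.25]
 [ 1.    0.    0.  ]
 [ 0.   -0.25  0.97]]
[[0.415, 0.024], [0.429, 0.157], [0.547, 0.126], [0.534, 0.002]]
[[0.55, 0.129], [0.541, -0.04], [0.415, 0.024], [0.432, 0.178]]
t 0.1 shift [ 0.4174 -0.5622 -0.0944] turn [-1.100e-03  1.000e-04  2.618e-01]
```

Emit:
jog_arm(
  motion=[
    [0.0297,-0.039,-0.009,0,0,0,1],
    [0.0297,-0.039,-0.009,0,0,0,1],
    [0.0297,-0.039,-0.009,0,0,0,1],
    [0.0297,-0.039,-0.009,0,0,0,1],
    [0.0297,-0.039,-0.009,0,0,0,1],
  ],
)

```text
time_s: 0.6
ee_pos: [0.2354, -0.3025, 0.2505]
eef_rot: [-3.141, 0.0, 0.261]
force: [1.2, -0.3, 0.3]
grip_width: 0.0937
grip_force: 0.0
```

Emit:
jog_arm(
  motion=[
    [0.0297,-0.039,0,0,0,0,1],
    [0.0297,-0.039,0,0,0,0,1],
    [0.0297,-0.039,0,0,0,0,1],
    [0.0297,-0.039,0,0,0,0,1],
    [0.0297,-0.039,0,0,0,0,1],
  ],
)

```text
time_s: 1.1
ee_pos: [0.3284, -0.0757, 0.2506]
eef_rot: [3.141, -0.001, 0.261]
force: [1.8, -0.6, 0.2]
grip_width: 0.0941
grip_force: 0.0
```

Emit:
jog_arm(
  motion=[
    [0.0297,-0.039,0,0,0,0,1],
    [0.0297,-0.039,0,0,0,0,1],
    [0.0297,-0.039,0,0,0,0,1],
    [0.0297,-0.039,0,0,0,0.13,1],
    [0.0297,-0.039,0,0,0,0.13,1],
  ],
)

```text
time_s: 1.6
ee_pos: [0.4254, 0.1452, 0.2505]
eef_rot: [3.142, -0.0, 0.007]
force: [1.4, -0.4, 0.5]
grip_width: 0.0944
grip_force: 0.0
```

Emit:
jog_arm(
  motion=[
    [0,0,0,0,0,0,1],
    [0,0,0,0,0,0,1],
    [0,0,0,0,0,0,1],
  ],
)

```text
time_s: 1.9
ee_pos: [0.425, 0.1423, 0.2505]
eef_rot: [3.141, 0.0, 0.012]
force: [-0.8, 0.6, -0.0]
grip_width: 0.0941
grip_force: 0.0
```

```bash
python3 - <<'E'
from h import *
o=ctrl.get_obs();print(o['time_s'],o['ee_pos'],o['eef_rot'],np.abs(o['joint_vel']).max())
c=cam("wrist");im=ctrl.camera("wrist");np.savez("pics/w1.npz",im=im,K=c[0],R=c[1],t=c[2]);cv2.imwrite("pics/w1.png",im[:,:,::-1])
for b in blobs(blue(im),40):
    m=cv2.minAreaRect(b);print(np.round(m[0]),np.round(m[1]),np.round(onplane(c,m[0],.015),3))
E
```

```text
1.9 [0.42502252 0.14233161 0.25045909] [3.14146267e+00 2.68242819e-04 1.24467523e-02] 0.012352435189374771
[287. 248.] [79. 47.] [0.312 0.198 0.015]
[211. 163.] [61. 34.] [0.442 0.305 0.015]
[136. 170.] [43. 24.] [0.431 0.413 0.015]
```

View pics/w1.png

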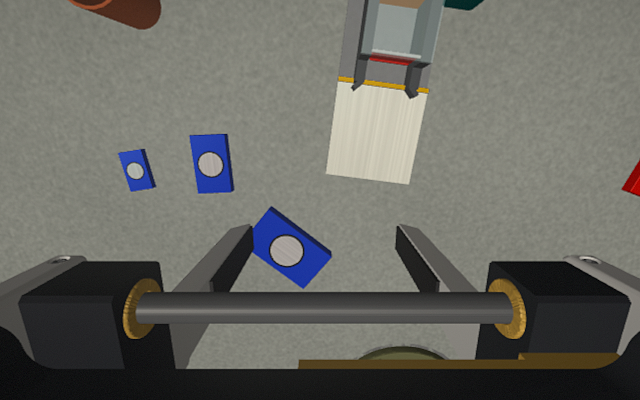

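The wrist view has up = world +x. It shows the middle carrier at (211,163), nearly along x, the deck quad at about (337,80), (428,92), (409,183), (326,173), the yellow lip at its top edge and the flap at (390,60). I'll move over the carrier for a second view.

Emit:
jog_arm(
  motion=[
    [0.002,-0.045,0.018,0,0,0,1],
    [0.002,-0.045,0.018,0,0,0,1],
    [0.002,-0.045,0.018,0,0,0,1],
    [0,0,0,0,0,0,1],
    [0,0,0,0,0,0,1],
  ],
)

```text
time_s: 2.45
ee_pos: [0.4297, 0.2775, 0.1965]
eef_rot: [3.141, 0.0, 0.012]
force: [-0.7, 0.6, 0.1]
grip_width: 0.0939
grip_force: 0.0
```

```bash
cat >> h.py <<'E'
def load(n):
    f=np.load(f"pics/{n}.npz"); return f['im'],(f['K'],f['R'],f['t'])
def quad(mask,near):
    """corners of the 4-sided blob at a pixel, lines fitted to its edges for sub-pixel corners"""
    b=[c for c in blobs(mask,100) if cv2.pointPolygonTest(cv2.convexHull(c),tuple(map(float,near)),False)>=0][0]
    h=cv2.convexHull(b); e=.02
    while True:
        q=cv2.approxPolyDP(h,e*cv2.arcLength(h,True),True)[:,0].astype(float)
        if len(q)<=4: break
        e+=.005
    p=b[:,0].astype(float); L=[]
    for i in range(4):
        a,c=q[i],q[(i+1)%4]; u=(c-a)/np.linalg.norm(c-a); s=(p-a)@u; dn=abs((p-a)@[-u[1],u[0]])
        k=(dn<2.5)&(s>.12*np.linalg.norm(c-a))&(s<.88*np.linalg.norm(c-a))
        v=cv2.fitLine(p[k].astype(np.float32),cv2.DIST_HUBER,0,.01,.01).ravel(); L.append(np.cross([v[2],v[3],1],[v[2]+v[0],v[3]+v[1],1]))
    X=[np.cross(L[i-1],L[i]) for i in range(4)]
    return np.array([x[:2]/x[2] for x in X])
def disc(im,near,r=20):
    h=hsv(im); m=(h[...,1]<70)&(h[...,2]>120); b=[c for c in blobs(m,30) if cv2.pointPolygonTest(c,tuple(map(float,near)),False)>=0][0]
    return np.array(cv2.fitEllipse(b)[0])
E
python3 - <<'E'
from h import *
o=ctrl.get_obs();print(o['time_s'],o['ee_pos'],o['eef_rot'])
c=cam("wrist");im=ctrl.camera("wrist");np.savez("pics/w2.npz",im=im,K=c[0],R=c[1],t=c[2])
cv2.imwrite("pics/w2.png",im[:,:,::-1])
for b in blobs(blue(im),40):
    m=cv2.minAreaRect(b);print(np.round(m[0]),np.round(m[1]),np.round(onplane(c,m[0],.015),3))
E
```

```text
2.45 [0.42971167 0.27749429 0.19649661] [3.14118478e+00 4.32507308e-04 1.23562066e-02]
[380. 269.] [89. 54.] [0.312 0.2   0.015]
[301. 173.] [65. 39.] [0.442 0.306 0.015]
[215. 181.] [46. 28.] [0.431 0.415 0.015]
```

View pics/w2.png

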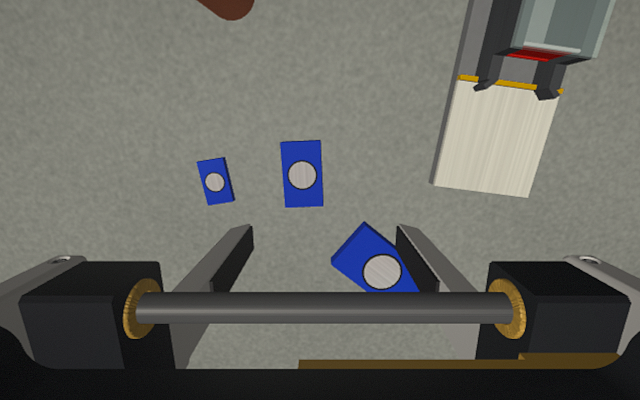

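View 2 shows the carrier at (302,174), seen nearly face-on. The deck quad corners are about (432,183), (528,197), (561,97) and (458,82), with the lip above. Next I'll triangulate the heights and the two poses.

```bash
python3 - <<'E'
from h import *
i1,c1=load("w1");i2,c2=load("w2")
P,e=tri(c1,disc(i1,(210,163)),c2,disc(i2,(302,174)));print("disc",np.round(P,4),round(e,4))
V=hsv(i2)[...,2]; print("V top/side",V[150:200:10,300],V[150:200:12,322],V[150:200:12,281])
def top(im,near,c):
    h=hsv(im); v=np.median(h[near[1]-25:near[1]+25,near[0]-12:near[0]+12,2][blue(im)[near[1]-25:near[1]+25,near[0]-12:near[0]+12]])
    q=quad(blue(im)&(h[...,2]>v*.85),near); W=np.array([onplane(c,p,.015) for p in q])
    print("carrier",np.round(q,1).tolist(),"ctr",np.round(W.mean(0),4),"len",np.round(np.linalg.norm(W-np.roll(W,-1,0),axis=1),4))
    d=[W[(i+1)%4]-W[i] for i in range(4)]; l=max(d,key=np.linalg.norm)
    print([round(float(np.arctan2(x[1],x[0])),3) for x in d])
top(i1,(210,163),c1);top(i2,(302,174),c2)
D=[]
for im,c,n in((i1,c1,(370,140)),(i2,c2,(495,145))):
    h=hsv(im); m=(h[...,1]<60)&(h[...,2]>185); q=quad(m,n); k=np.argsort(np.arctan2(*(q-q.mean(0)).T)); q=q[k]; D.append(q)
    W=np.array([onplane(c,p,.022) for p in q]);print("deck",np.round(q,1).tolist(),np.round(W,4).tolist(),np.round(np.linalg.norm(W-np.roll(W,-1,0),axis=1),4))
    y=(h[...,0]>18)&(h[...,0]<32)&(h[...,1]>180)&(h[...,2]>110)
    for b in blobs(y,8):
        x=b[:,0].mean(0); 
        if x[1]<130: print(" lip",np.round(x),cv2.boundingRect(b),np.round(onplane(c,x,.026),4))
for a,b in zip(*D):
    P,e=tri(c1,a,c2,b);print("deck corner",np.round(P,4),round(e,4))
E
```

```text
disc [0.5992 0.2443 2.0371] 0.0074
V top/side [163  70 169 165 144] [148 126  98 121 144] [177 154 145 133 132]
carrier [[223.1, 134.5], [230.0, 190.6], [198.5, 192.3], [190.0, 136.2]] ctr [0.4407 0.3056 0.015 ] len [0.0805 0.0466 0.0807 0.0467]
[-3.089, 1.638, 0.054, -1.509]
carrier [[319.3, 142.0], [322.0, 204.6], [285.8, 206.4], [280.4, 142.0]] ctr [0.4408 0.3055 0.015 ] len [0.0796 0.047  0.082  0.0476]
[-3.089, 1.636, 0.061, -1.558]
deck [[338.3, 81.7], [326.3, 172.8], [407.6, 183.2], [426.3, 94.2]] [[0.5526, 0.1253, 0.022], [0.4314, 0.1393, 0.022], [0.4178, 0.0224, 0.022], [0.5386, 0.0078, 0.022]] [0.122  0.1176 0.1217 0.1183]
 lip [384.  84.] (363, 80, 42, 10) [0.5497 0.0653 0.026 ]
 lip [346.  79.] (339, 76, 15, 6) [0.5557 0.1158 0.026 ]
 lip [423.  90.] (417, 88, 12, 5) [0.5436 0.0144 0.026 ]
deck [[458.6, 80.9], [435.0, 184.5], [526.7, 196.7], [558.4, 94.8]] [[0.5524, 0.1253, 0.022], [0.4317, 0.1393, 0.022], [0.4175, 0.0222, 0.022], [0.5389, 0.008, 0.022]] [0.1216 0.1179 0.1222 0.1181]
 lip [516.  84.] (495, 80, 42, 10) [0.5491 0.0612 0.026 ]
 lip [468.  78.] (457, 75, 22, 7) [0.5554 0.1172 0.026 ]
 lip [560.  90.] (557, 88, 6, 6) [0.5434 0.0103 0.026 ]
deck corner [0.5525 0.1253 0.0219] 0.0002
deck corner [0.4315 0.1392 0.0219] 0.0003
deck corner [0.4178 0.0226 0.0225] 0.0003
deck corner [0.5388 0.0076 0.0215] 0.0003
```

Emit:
jog_arm(
  motion=[
    [-0.0186,-0.0266,0.035,0,0,-0.044,1],
    [0,0,0.048,0,0,0,1],
    [0,0,0.048,0,0,0,1],
    [0,0,0.03,0,0,0,1],
    [0,0,0,0,0,0,1],
  ],
)

```text
time_s: 3.0
ee_pos: [0.41, 0.3021, 0.0333]
eef_rot: [3.139, 0.004, 0.054]
force: [0.3, -0.3, 0.5]
grip_width: 0.094
grip_force: 0.0
```

```bash
python3 - <<'E'
from h import *
i1,c1=load("w1");i2,c2=load("w2")
for a,b in zip([[223.1,134.5],[230,190.6],[198.5,192.3],[190,136.2]],[[319.3,142],[322,204.6],[285.8,206.4],[280.4,142]]):
    print(np.round(tri(c1,a,c2,b)[0],4))
go([.4108,.3039,.004],.056)
E
```

```text
[0.482  0.284  0.0165]
[0.4023 0.2798 0.016 ]
[0.3989 0.3267 0.0149]
[0.48   0.3321 0.0125]
t 3.0 shift [ 0.001  -0.0018  0.0293] turn [ 0.0025  0.0043 -0.0023]
```

Carrier top is at about z = 0.015, as expected. Next: descend, grip, lift.

Emit:
jog_arm(
  motion=[
    [0.001,-0.0015,0.0292,0,0,0,1],
    [0,0,0,0,0,0,1],
    [0,0,0,0,0,0,1],
  ],
)

```text
time_s: 3.3
ee_pos: [0.4128, 0.3059, 0.0084]
eef_rot: [-3.141, -0.002, 0.055]
force: [0.3, 0.4, 0.0]
grip_width: 0.094
grip_force: 0.0
```

Emit:
jog_arm(
  motion=[
    [0,0,0,0,0,0,-1],
    [0,0,0,0,0,0,-1],
    [0,0,0,0,0,0,-1],
    [0,0,0,0,0,0,-1],
    [0,0,0,0,0,0,-1],
  ],
  squeeze=40,
)

```text
time_s: 3.8
ee_pos: [0.4119, 0.3061, 0.0065]
eef_rot: [-3.142, -0.0, 0.055]
force: [-0.4, 0.8, -1.5]
grip_width: 0.0573
grip_force: 0.0
```

Emit:
jog_arm(
  motion=[
    [0,0,0.003,0,0,0,-1],
    [0,0,0,0,0,0,-1],
    [0,0,0,0,0,0,-1],
    [0,0,0,0,0,0,-1],
  ],
)

```text
time_s: 4.2
ee_pos: [0.4122, 0.3061, 0.0037]
eef_rot: [-3.141, -0.001, 0.055]
force: [-1.3, -1.8, 7.7]
grip_width: 0.0498
grip_force: 39.9
```

Emit:
jog_arm(
  motion=[
    [0,0,-0.02,0,0,0,-1],
    [0,0,-0.036,0,0,0,-1],
    [0,0,0,0,0,0,-1],
    [0,0,0,0,0,0,-1],
  ],
)

```text
time_s: 4.6
ee_pos: [0.4118, 0.306, 0.0592]
eef_rot: [-3.141, -0.0, 0.055]
force: [-0.7, 0.5, -2.9]
grip_width: 0.0494
grip_force: 39.9
```

Emit:
jog_arm(
  motion=[
    [0.0077,0.0465,0,0,0,0,-1],
    [0.0077,0.0465,0,0,0,0,-1],
    [0.0077,0.0465,0,0,0,0,-1],
    [0.0077,0.0465,0,0,0,0,-1],
    [0.0077,0.0465,0,0,0,0,-1],
  ],
)

```text
time_s: 5.1
ee_pos: [0.4624, 0.0741, 0.0579]
eef_rot: [3.142, 0.002, 0.056]
force: [0.6, 0.3, -2.0]
grip_width: 0.0497
grip_force: 39.8
```

Emit:
jog_arm(
  motion=[
    [0,0,0,0,0,0.086,-1],
    [0,0,0,0,0,0.086,-1],
    [0,0,0,0,0,0,-1],
    [0,0,0,0,0,0,-1],
  ],
)

```text
time_s: 5.5
ee_pos: [0.4626, 0.0761, 0.0584]
eef_rot: [3.141, 0.002, -0.114]
force: [-0.9, -0.5, -2.7]
grip_width: 0.0497
grip_force: 39.9
```

```bash
cat >> h.py <<'E'
O=np.array([.5527,.0657]); YT=-.117
def tw(x,y,z): c,s=np.cos(YT),np.sin(YT); return np.array([O[0]+c*x-s*y,O[1]+s*x+c*y,z])
def wt(P): d=np.asarray(P)[:2]-O; c,s=np.cos(YT),np.sin(YT); return np.array([c*d[0]+s*d[1],-s*d[0]+c*d[1],P[2]])
def gt(x,y,z): go(tw(x,y,z),YT)
E
python3 - <<'E'
from h import *
o=ctrl.get_obs();print(wt(o['ee_pos']),o['force'],o['grip_force'],o['grip_width'])
gt(-.09,0,.034)
c=cam("wrist");im=ctrl.camera("wrist");np.savez("pics/w3.npz",im=im,K=c[0],R=c[1],t=c[2]);cv2.imwrite("pics/w3.png",im[:,:,::-1])
ims=ctrl.camera("side");cv2.imwrite("pics/s3.png",cv2.resize(ims[120:320,200:440],None,fx=3,fy=3)[:,:,::-1])
E
```

```text
[-0.09068531 -0.00019798  0.05838131] [-0.93589115 -0.49985629 -2.71427448] 39.85032141208649 0.04974440255100793
t 5.5 shift [ 0.0007 -0.0002  0.0244] turn [0.0003 0.0017 0.0032]
```

View pics/w3.png

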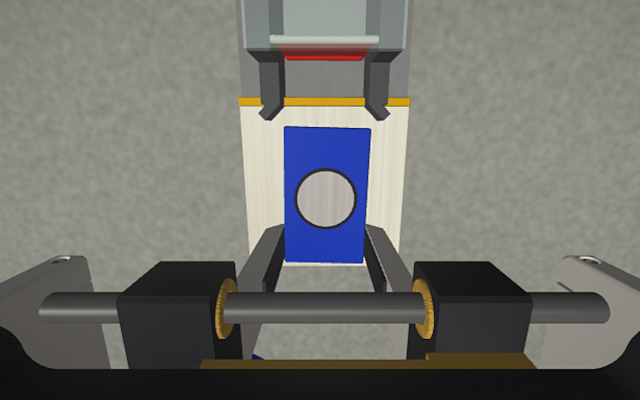

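The carrier is held square over the deck, nose edge at row 127 and tail near (325,262). I'll measure its pose in the hand.

```bash
python3 - <<'E'
from h import *
im,c=load("w3"); h=hsv(im)
q=quad(blue(im),(325,150)); W=np.array([wt(onplane(c,p,.0697)) for p in q]); print(np.round(q,1).tolist());print(np.round(W,4).tolist(),"ctr",W.mean(0),np.round(np.linalg.norm(W-np.roll(W,-1,0),axis=1),4))
d=np.roll(W,-1,0)-W; print([round(float(np.arctan2(x[1],x[0])),3) for x in d])
y=(h[...,0]>18)&(h[...,0]<32)&(h[...,1]>180)&(h[...,2]>110); y[130:]=0
pts=np.array([wt(onplane(c,p,.026))[:2] for p in np.argwhere(y)[:,::-1]]);print("lip x",pts[:,0].mean(),"y",pts[:,1].min(),pts[:,1].max())
# cheek inner sides at lead-in: dark
E
```

```text
[[284.6, 126.7], [369.7, 128.6], [361.8, 261.0], [285.2, 261.0]]
[[-0.0201, 0.0224, 0.0697], [-0.021, -0.0257, 0.0697], [-0.1026, -0.0241, 0.0697], [-0.1028, 0.0245, 0.0697]] ctr [-0.06162982 -0.0007116   0.0697    ] [0.0481 0.0816 0.0486 0.0827]
[-1.589, 3.122, 1.575, -0.025]
lip x -0.0031213686572911796 y -0.0590197768985235 0.05948898048529628
```

Emit:
jog_arm(
  motion=[
    [0,0,0.0244,0,0,-0.022,-1],
    [0,0,0,0,0,0,-1],
    [0.015,0,0,0,0,0,-1],
    [0.015,0,0,0,0,0,-1],
    [0,0,0,0,0,0,-1],
  ],
)

```text
time_s: 6.1
ee_pos: [0.4943, 0.0732, 0.0356]
eef_rot: [-3.141, -0.001, -0.094]
force: [-0.2, 0.1, -2.8]
grip_width: 0.0495
grip_force: 39.9
```

```bash
python3 - <<'E'
from h import *
o=ctrl.get_obs();print(o['time_s'],wt(o['ee_pos']),o['eef_rot'],o['force'])
gt(-.033,0,.034)
E
```

```text
6.1 [-0.05890902  0.00066647  0.03557927] [-3.14145430e+00 -1.06511606e-03 -9.42477603e-02] [-0.19127949  0.12826131 -2.83961551]
t 6.1 shift [0.0259 0.0013 0.0016] turn [-0.0002 -0.0011  0.0228]
```

Emit:
jog_arm(
  motion=[
    [0.008,0.0004,0.0005,0,0,0,-1],
    [0.008,0.0004,0,0,0,0,-1],
    [0.01,0.0005,0,0,0,0,-1],
    [0,0,0,0,0,0,-1],
    [0,0,0,0,0,0,-1],
  ],
)

```text
time_s: 6.6
ee_pos: [0.5187, 0.0694, 0.0342]
eef_rot: [3.141, 0.001, -0.095]
force: [-0.1, -0.1, -3.1]
grip_width: 0.0494
grip_force: 39.8
```

```bash
python3 - <<'E'
from h import *
o=ctrl.get_obs();print(o['time_s'],wt(o['ee_pos']),o['eef_rot'],o['force'],o['grip_width'])
c=cam("wrist");im=ctrl.camera("wrist");np.savez("pics/w4.npz",im=im,K=c[0],R=c[1],t=c[2]);cv2.imwrite("pics/w4.png",im[0:330,120:520,::-1])
E
```

```text
6.6 [-0.03423118 -0.00032647  0.03421517] [ 3.14147298e+00  5.15960035e-04 -9.46433825e-02] [-0.05408555 -0.07108754 -3.1477499 ] 0.04936215758927067
```

View pics/w4.png

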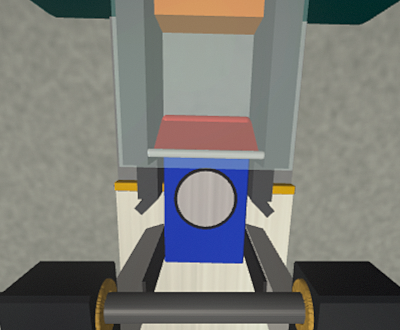

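The crop shows the carrier through the mouth, nose under the roof edge at (205,160). The red flap is swung inward at (207,133), and the carrier is centred between the cheeks. I'll go on 5 mm, lower onto the lip and release.

Emit:
jog_arm(
  motion=[
    [0.005,0,0,0,0,0,-1],
    [0,0,0.0035,0,0,0,-1],
    [0,0,0,0,0,0,-1],
  ],
)

```text
time_s: 6.95
ee_pos: [0.5235, 0.069, 0.0304]
eef_rot: [3.142, 0.001, -0.095]
force: [-0.5, -0.1, -2.6]
grip_width: 0.0495
grip_force: 39.8
```

Emit:
jog_arm(
  motion=[
    [0,0,0,0,0,0,0.2],
    [0,0,0,0,0,0,0.6],
    [0,0,0,0,0,0,0.6],
    [0,0,0,0,0,0,0.6],
  ],
)

```text
time_s: 7.35
ee_pos: [0.5239, 0.069, 0.0311]
eef_rot: [-3.142, -0.0, -0.095]
force: [0.5, -0.8, 0.0]
grip_width: 0.0739
grip_force: 0.0
```

Emit:
jog_arm(
  motion=[
    [0,0,-0.04,0,0,0,0.6],
    [0,0,-0.03,0,0,0,-0.75],
    [-0.03,0,0,0,0,0,-0.75],
    [-0.03,0,0,0,0,0,-0.75],
    [0,0,0,0,0,0,-0.75],
  ],
)

```text
time_s: 7.85
ee_pos: [0.4617, 0.0749, 0.101]
eef_rot: [3.142, 0.001, -0.094]
force: [-0.2, 0.9, -0.4]
grip_width: 0.0469
grip_force: 0.0
```

```bash
python3 - <<'E'
from h import *
o=ctrl.get_obs();print(o['time_s'],wt(o['ee_pos']),o['eef_rot'],o['force'],o['grip_width'])
c=cam("wrist");im=ctrl.camera("wrist");np.savez("pics/w5.npz",im=im,K=c[0],R=c[1],t=c[2]);cv2.imwrite("pics/w5.png",im[0:330,120:520,::-1])
E
```

```text
7.85 [-0.0914756  -0.00149494  0.10103943] [ 3.14156086e+00  7.76782159e-04 -9.40429089e-02] [-0.235577    0.92383822 -0.42445665] 0.04687131358941623
```

View pics/w5.png

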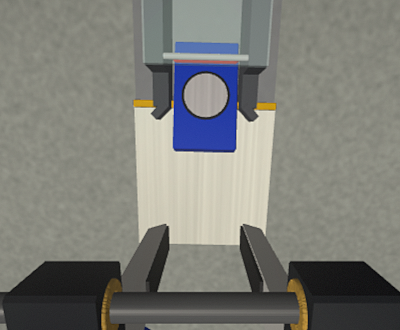

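The carrier lies across the lip, tail edge at about (205,150) and flap still held open. Next I'll come down behind the tail with the fingers nearly shut.

Emit:
jog_arm(
  motion=[
    [0.005,-0.0015,0.03,0,0,0.023,-0.75],
    [0,0,0.03,0,0,0,-0.75],
    [0,0,0.0125,0,0,0,-0.75],
    [0,0,0,0,0,0,-0.75],
    [0,0,0,0,0,0,-0.75],
  ],
  squeeze=20,
)

```text
time_s: 8.4
ee_pos: [0.4699, 0.0756, 0.0292]
eef_rot: [-3.141, -0.001, -0.118]
force: [0.1, 0.2, 0.2]
grip_width: 0.0121
grip_force: 0.0
```

```bash
python3 - <<'E'
from h import *
o=ctrl.get_obs();print(o['time_s'],wt(o['ee_pos']),o['eef_rot'],o['force'],o['grip_width'])
im,c=load("w5")
q=quad(blue(im),(325,135))
print([np.round(wt(onplane(c,p,z)),4).tolist() for z in(.022,.037) for p in q])
gt(-.034,0,.0275)
E
```

```text
8.4 [-0.08339251  0.00020734  0.02921613] [-3.14145292e+00 -7.82845203e-04 -1.17541848e-01] [0.13437434 0.18175449 0.15115114] 0.012084864362670474
[[0.028, -0.0254, 0.022], [-0.0392, -0.0271, 0.022], [-0.0422, 0.0269, 0.022], [0.0268, 0.0252, 0.022], [0.0252, -0.0239, 0.037], [-0.0381, -0.0255, 0.037], [-0.0409, 0.0253, 0.037], [0.0241, 0.0237, 0.037]]
t 8.4 shift [0.0494 0.0002 0.0018] turn [-0.0001 -0.0008 -0.0005]
```

Emit:
jog_arm(
  motion=[
    [0.014,0,0.001,0,0,0,-0.75],
    [0.014,0,0,0,0,0,-0.75],
    [0.004,0,0,0,0,0,-0.75],
    [0.004,0,0,0,0,0,-0.75],
    [0.004,0,0,0,0,0,-0.75],
  ],
)

```text
time_s: 8.9
ee_pos: [0.5089, 0.071, 0.0278]
eef_rot: [-3.142, -0.0, -0.118]
force: [-1.5, 0.3, -0.8]
grip_width: 0.0116
grip_force: 0.4
```

Emit:
jog_arm(
  motion=[
    [0.004,0,0,0,0,0,-0.75],
    [0.004,0,0,0,0,0,-0.75],
    [0.002,0,0,0,0,0,-0.75],
    [0,0,0,0,0,0,-0.75],
  ],
)

```text
time_s: 9.3
ee_pos: [0.5191, 0.0697, 0.0274]
eef_rot: [-3.142, -0.0, -0.118]
force: [0.3, 0.5, 0.2]
grip_width: 0.0116
grip_force: 0.0
```

```bash
python3 - <<'E'
from h import *
o=ctrl.get_obs();print(o['time_s'],wt(o['ee_pos']),o['eef_rot'],o['force'],o['grip_width'])
E
```

```text
9.3 [-3.38890935e-02  9.00429274e-05  2.74249422e-02] [-3.14155948e+00 -2.36948475e-04 -1.17628443e-01] [0.34905239 0.54860806 0.23310364] 0.011595895342382534
```

Emit:
jog_arm(
  motion=[
    [0.003,0,0,0,0,0,-0.75],
    [-0.015,0,0,0,0,0,-0.75],
    [-0.02,0,0,0,0,0,-0.75],
    [0,0,0,0,0,0,-0.75],
  ],
)

```text
time_s: 9.7
ee_pos: [0.4857, 0.0737, 0.0273]
eef_rot: [3.141, 0.001, -0.117]
force: [0.5, 0.0, 0.0]
grip_width: 0.0118
grip_force: 0.0
```

```bash
python3 - <<'E'
from h import *
o=ctrl.get_obs();print(o['time_s'],wt(o['ee_pos']),o['force'])
c=cam("wrist");im=ctrl.camera("wrist");np.savez("pics/w6.npz",im=im,K=c[0],R=c[1],t=c[2])
s=ctrl.camera("side")
a=im[0:300,120:520]; b=cv2.resize(s[150:250,240:360],None,fx=3,fy=3)
cv2.imwrite("pics/w6.png",np.hstack([a,b])[:,:,::-1])
E
```

```text
9.7 [-0.06751067  0.00013812  0.02733294] [0.51682141 0.00229725 0.02392408]
```

View pics/w6.png

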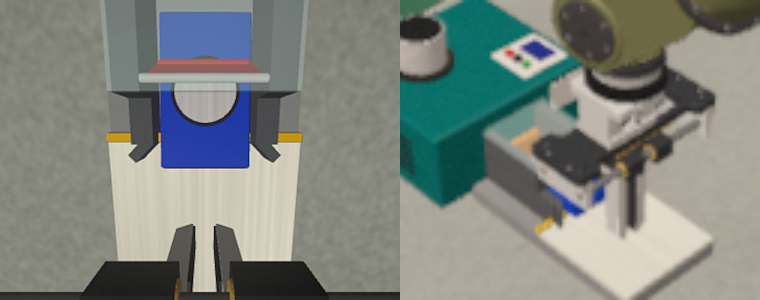

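The carrier has tipped nose-down: its top runs on under the flap, the tail edge is at (205,167), and the flap is nearly closed. Pushing on.

Emit:
jog_arm(
  motion=[
    [0.016,0,0,0,0,0,-0.75],
    [0.016,0,0,0,0,0,-0.75],
    [0.005,0,0,0,0,0,-0.75],
    [0.005,0,0,0,0,0,-0.75],
    [0.005,0,0,0,0,0,-0.75],
  ],
)

```text
time_s: 10.3
ee_pos: [0.5337, 0.068, 0.0272]
eef_rot: [3.142, 0.001, -0.118]
force: [-0.9, 1.0, -0.8]
grip_width: 0.0118
grip_force: 0.4
```

Emit:
jog_arm(
  motion=[
    [0.004,0,0,0,0,0,-0.75],
    [0.004,0,0,0,0,0,-0.75],
    [0.003,0,0,0,0,0,-0.75],
    [0,0,0,0,0,0,-0.75],
  ],
)

```text
time_s: 10.7
ee_pos: [0.545, 0.0667, 0.0275]
eef_rot: [-3.142, -0.0, -0.118]
force: [0.2, -0.0, -0.1]
grip_width: 0.012
grip_force: 0.0
```

```bash
python3 - <<'E'
from h import *
o=ctrl.get_obs();print(o['time_s'],wt(o['ee_pos']),o['eef_rot'],o['force'],o['grip_width'])
E
```

```text
10.7 [-7.76228458e-03  9.26607188e-05  2.75041586e-02] [-3.14150619e+00 -4.70993737e-04 -1.17609405e-01] [ 0.18728395 -0.02930044 -0.1348262 ] 0.012033722701410846
```

Emit:
jog_arm(
  motion=[
    [0.002,0,0,0,0,0,-0.75],
    [0.001,0,0,0,0,0,-0.75],
    [-0.004,0,0,0,0,0,-0.75],
    [0,0,0,0,0,0,-0.75],
  ],
)

```text
time_s: 11.1
ee_pos: [0.5432, 0.0669, 0.0274]
eef_rot: [-3.142, 0.0, -0.117]
force: [-0.2, -0.3, -0.3]
grip_width: 0.0116
grip_force: 0.0
```

Emit:
jog_arm(
  motion=[
    [0.003,0,0,0,0,0,-0.75],
    [0.0015,0,0,0,0,0,-0.75],
    [0.0015,0,0,0,0,0,-0.75],
    [0,0,0,0,0,0,-0.75],
  ],
)

```text
time_s: 11.5
ee_pos: [0.5498, 0.0661, 0.0274]
eef_rot: [-3.142, -0.0, -0.118]
force: [0.0, -0.8, 0.7]
grip_width: 0.0121
grip_force: 0.0
```

```bash
python3 - <<'E'
from h import *
o=ctrl.get_obs();print(o['time_s'],wt(o['ee_pos']),o['force'])
c=cam("wrist");im=ctrl.camera("wrist");np.savez("pics/w7.npz",im=im,K=c[0],R=c[1],t=c[2])
cv2.imwrite("pics/w7.png",im[0:300,120:520,::-1])
E
```

```text
11.5 [-2.92570636e-03  3.19326298e-05  2.73857299e-02] [ 0.02323734 -0.79835456  0.69277018]
```

View pics/w7.png

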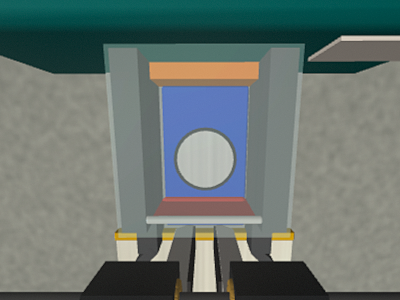

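The carrier now lies in the pocket with the flap hanging at (205,207). The orange stop, at (205,72), is just ahead of the nose at row 86. I'll do the last few mm in small steps, watching the force.

Emit:
jog_arm(
  motion=[
    [0.001,0,0,0,0,0,-0.75],
    [0.001,0,0,0,0,0,-0.75],
    [0,0,0,0,0,0,-0.75],
  ],
)

```text
time_s: 11.85
ee_pos: [0.5513, 0.0659, 0.0273]
eef_rot: [3.141, 0.001, -0.118]
force: [-3.5, 0.5, 1.7]
grip_width: 0.0116
grip_force: 1.8
```

Emit:
jog_arm(
  motion=[
    [0.001,0,0,0,0,0,-0.75],
    [0,0,0,0,0,0,-0.75],
  ],
)

```text
time_s: 12.05
ee_pos: [0.5515, 0.0659, 0.0272]
eef_rot: [3.141, 0.003, -0.117]
force: [-9.4, 0.6, 4.4]
grip_width: 0.0118
grip_force: 4.8
```

```bash
python3 - <<'E'
from h import *
o=ctrl.get_obs();print(o['time_s'],wt(o['ee_pos']),o['force'])
c=cam("wrist");im=ctrl.camera("wrist");np.savez("pics/w8.npz",im=im,K=c[0],R=c[1],t=c[2])
h=hsv(im); 
# column profile around the nose: hue of rows
for r in range(62,100,2): print(r,h[r,300:345].mean(0).round().astype(int))
print("expected row: stop near face z.031 ",proj(c,tw(.092,0,.031)),"floor",proj(c,tw(.092,0,.016)), "lip",proj(c,tw(0,0,.026)))
E
```

```text
12.05 [-1.20785365e-03  5.82541308e-05  2.72196137e-02] [-9.38303921  0.62838635  4.4285423 ]
62 [ 85  76 116]
64 [ 88 100 113]
66 [ 14 146 227]
68 [ 14 136 213]
70 [ 14 136 213]
72 [ 14 136 213]
74 [ 14 136 213]
76 [ 14 136 214]
78 [ 14 135 214]
80 [ 14 136 216]
82 [ 14 121 185]
84 [ 16  97 147]
86 [145  20 123]
88 [111 132 191]
90 [111 129 190]
92 [111 129 190]
94 [111 129 190]
96 [111 129 190]
98 [111 129 190]
expected row: stop near face z.031  [324.26100153  85.8056582 ] floor [324.24709023  88.96355858] lip [324.23305724 234.2299675 ]
```

At 9 N the nose (row ~87) meets the predicted stop face (86): it is home. Backing off to check.

Emit:
jog_arm(
  motion=[
    [-0.004,0,0,0,0,0,-0.75],
    [-0.03,0,0,0,0,0,-0.75],
    [-0.01,0,-0.04,0,0,0,-0.75],
    [0,0,-0.04,0,0,0,-0.75],
    [0,0,0,0,0,0,-0.75],
  ],
)

```text
time_s: 12.6
ee_pos: [0.5113, 0.0712, 0.1125]
eef_rot: [-3.14, -0.009, -0.117]
force: [0.1, -0.1, 0.1]
grip_width: 0.0121
grip_force: 0.0
```

```bash
python3 - <<'E'
from h import *
o=ctrl.get_obs();print(o['time_s'],wt(o['ee_pos']),o['force'])
c=cam("wrist");im=ctrl.camera("wrist");np.savez("pics/w9.npz",im=im,K=c[0],R=c[1],t=c[2])
s=ctrl.camera("side")
x,y=map(int,proj(c,tw(.05,0,.031)));x=min(max(x,130),510);y0=max(0,y-120)
a=cv2.resize(im[y0:y0+200,x-130:x+130],(520,400))
cv2.imwrite("pics/w9.png",a[:,:,::-1]); print(x-130,y0)
for n,p in dict(nose=(.092,0,.031),tail=(.008,0,.031),tailL=(.008,.025,.031),noseL=(.092,.025,.031),flapL=(.024,.0255,.0335),disc=(.05,0,.031)).items(): print(n,((proj(c,tw(*p))-[x-130,y0])*2).round(1))
E
```

```text
12.6 [-0.04177751  0.00064402  0.11249646] [ 0.07201246 -0.06032446  0.06467264]
195 0
nose [260.2  96.9]
tail [260.  302.5]
tailL [204.1 302.5]
noseL [199.7  96.9]
flapL [201.7 265.9]
disc [260.1 203.8]
```

View pics/w9.png

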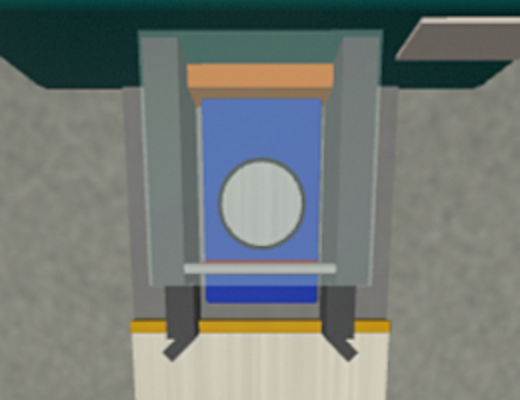

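The carrier sits flat. Its nose (row ~99), disc (203) and tail (302) match the fully-home predictions (97, 204, 302) to under 1 mm, and the flap hangs straight down under its hinge. Handing in.

```bash
python3 -c "
from station import ctrl
print(ctrl.hand_in())"
```

```text
the job is handed in; nothing more can be done
None
```

I loaded the middle-sized blue carrier and handed the job in at about 12.6 s; the last picture showed it flat in the pocket, within about 1 mm of fully home against the end stop, with the flap shut. The final push measured about 9 N at the wrist (limit 30 N), and I steered clear of the red carrier, tube and cup but did not re-measure them; no verdict came back.

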